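Shoot the bolt on the door sample

TASK

Lay the loose steel bolt in the open track on the door sample, handle up and nose pointing at the keeper, and let go of it before the nose enters the keeper. Then take it again by its upright handle and slide it along the track, under the guide and fully home into the keeper, until its nose meets the end wall. Leave the other things on the table where they are.

Things in the scene. Friction and masses are not known exactly. Their poses are not given: they have to be found in the camera images.
- bolt: Loose steel bolt, 0.2 to 0.5 kg, starting on the table handle up: a bar 160 long (x), 20 wide (y), 20 high (z). Origin: centre of the bar's underside; +x to the nose, +z up. The last 10 mm at the nose are 16 x 16. A round upright handle stands on the bar at x = -60 mm, 20 mm from the tail end. Centre of mass 6 mm behind the middle. A fixed plank bundle, 98 high, lies some 70 mm or more beyond its middle.
- bolt_handle: The bolt's upright round handle, rigidly fixed to it. Origin: centre of its foot on the bar's top, 20 mm above the bar's underside; diameter 14, 30 high, with a 3 mm high collar of diameter 19 at the foot; axes as the bolt's.
- bolt_nose (a point): End of the bolt's nose, at the level of the bar's underside, 80 mm ahead of the bolt's origin.
- door_sample: Fixed sample of door edge and frame lying flat: 300 (x) x 100 (y) x 18 high, a brown board (x -150 to 85 mm) and, past a narrow gap, a frame piece (x 89 to 150). Origin: centre of its underside; +x is the way the bolt slides home. Dark steel fittings along y = 0: open track, guide, keeper. The bolt's underside runs on the board's top, z = 18 mm, along y = 0.
- track_rest (a point): Middle of the open track, on the board's top at door sample x = -52.5 mm; axes as the sample's. Low rails 26 mm apart, lips spreading outward to about 44 mm, 15 above the board, at sample x -130 to -90 and -15 to 32; the 75 mm between the pairs is free for fingers. A bolt laid with its origin here has its nose 12 mm short of the guide and 96 mm short of home.
- guide_mouth (a point): Mouth of the closed guide, on the centre line at the height of the board's top, x = 40 mm of the door sample. The guide is a bridge from x 40 to 80, passage 25 wide and 24 high, outside 33 wide (feet 67) and 28 above the board, with a flared mouth.
- keeper_end (a point): Inner face of the keeper's end wall, on the centre line at the height of the board's top, x = 124 mm of the door sample: the nose is here when the bolt is home. The keeper is a bridge like the guide, x 95 to 130, flared mouth from about x 85. Nothing springs or latches: the bolt slides on plain friction.
- masking_roll: Bystander: roll of masking tape lying flat, diameter 96, 24 high. Origin: centre of its underside.
- sanding_block: Bystander: cork sanding block, 63 x 113 x 34. Origin: centre of its underside; y along it.

How it is judged:
By the outcome, as a careful person would: the job done as asked, in the order asked, and still so for the second after the job is handed in, with the robot touching nothing.
It also fails if it takes over 51 s, if anything falls off the work surface, if the arm or the gripper's body presses on something with over 40 N, if the wrist force passes 120 N, or if a joint passes its speed limit or range.

ROBOT

A 7-joint arm with a two-finger parallel gripper is mounted at the origin on a cart in front of the work surface, level with it; the furniture and walls round the work are solid. World frame = base frame: x ahead of the robot, y to its left, z up, the work surface at z = 0. Lengths are in m, angles in degrees, forces in N, time in s.
With the tool pointing down it reaches from about 0.35 to 0.9 m from the base axis. Payload 8.1 kg.
Tool frame: the origin (TCP) lies at the very end of the fingers, on their centre line; the grasp point (between the pads) lies 19 mm behind it; z points along the fingers, y is the line along which they close (so a half turn about z gives the same grasp; the last joint's range is limited). The gripper opens to 85 mm and grips with 20 to 120 N. Pads are 22 mm wide; open, the fingers measure 114 mm over their backs; the gripper's body (76 mm by 85 mm) begins 54 mm behind the grasp point. The pads swing forward as they close: fully open they stand 13 mm farther back than shut.
Start: joints at [-77.67, 24.895, 1.432, 90.138, -0.665, 64.973, -4.303], TCP at [0.195, 0.594, 0.231] pointing down, gripper open.
Joint ranges: [-149.89, 149.89], [-25.12, 119.58], [-72.63, 75.52], [4.76, 147.25], [-75.54, 255.54], [6.69, 114.76], [-157.13, 157.13]. Speed limits (degrees/s): [127.2, 127.2, 172.46, 172.46, 180, 180, 180].

INTERFACE

Orientations are given as [roll, pitch, yaw] about the fixed x, y, z axes, in that order (R = Rz(yaw) Ry(pitch) Rx(roll)).
In Python, from rig import bot, get_image, sign_off gives the robot as it stands.
- The arm moves only by the tool move_arm, never from a script. Its argument "deltas" is text: rows parted by semicolons, each of 4 numbers parted by spaces: the shift along the world's x, y, z in mm, then the turn about the world's z in degrees. A call has 1 to 12 rows; each row is the pose to reach, as a shift and turn from the pose commanded when the call began; what a row does not reach only later rows make up. A row lasts 1/8 s, in which the tool goes at most 62.5 mm and 10.7 degrees, less where a joint would pass 70% of its speed; a pose out of reach is approached as far as the arm can. A call with a gripper value outside its range is refused whole. "jaw" is the closure, from 0 (fully open) to 1 (shut), set as the call begins (left out, the last holds). The fingers move at their own pace and stop on an object; the grip force is fixed at half the most. Time passes only in rows, so rows that repeat a pose let the fingers close. It gives the time, the measured TCP pose, the force, the opening and the grip force at its end, in the units of the state.
- bot.get_obs(): the state, without advancing time (a new reading comes with each control period).
- get_image(name): name is "side" or "top" or "wrist"; returns a dict with "color" (480x640x3 uint8, red, green, blue), "fov_y" (degrees; the focal length in pixels is half the picture's height over the tangent of half this angle, whatever the lens; pixels are square), "cx", "cy" (the principal point, pixels), "k1" (the pictures are not rectified: a ray, as slopes to the right and down, at radius r is drawn at 1 + k1 r^2 times it, then the intrinsics apply), "position" and "attitude" of the camera in the world; the wrist camera has in their place "tool_from_camera" (4x4, takes a point from camera to tool coordinates, whose origin is the TCP and whose axes are the flange's). Camera axes: x right, y down, z forward; pixel columns grow to the right and rows downward; lengths in m; the calibration is good to about 2 mm. A picture is of the moment at which its call begins: read the wrist's pose just before it. There is no depth.
- sign_off(): hands the job in; it is judged then, once.
The state is a dict: "time_s": time; "joint_pos": joint angles; "qd": joint speeds; "effort": joint torques, N m; "tool_pos": TCP position; "ee_rot": TCP orientation; "ft_force": force on the tool from outside, world axes, zero at the start; "wrist_torque": the same for the moment, N m; "gripper_width": finger opening in m; "finger_force": force on a finger pad.
Only numpy, scipy, OpenCV 4.12 (cv2) and the standard library are available. Lean on these libraries where they do the work, as an engineer would, in place of code of your own. Each camera call takes 0.05 s, during which the arm holds its last target. There are 200 camera calls.

## Working session

There is one attempt and no reset: what is moved stays moved. The work goes in short steps, Python scripts to look and compute and a tool call to move; the robot and the scene stay as the last step left them, time stands still between calls to the robot, and variables do not carry over. Pictures are saved under pics/ and viewed, at most 10 in all, crops included, and the job is handed in when it is done.

Besides the shell and the picture viewer there is one more tool, called after "Emit:" in YAML: its name, and indented under it one key for each argument. move_arm: Moves the arm, as the interface text tells. Its arguments: {"type":"object","properties":{"deltas":{"type":"string"},"jaw":{"type":"number"}},"required":["deltas"]}

```bash
mkdir -p pics; ls
cat > h.py <<'E'
import numpy as np,cv2,math
from rig import bot,get_image
from scipy.spatial.transform import Rotation as R
def snap(n,f):
    o=bot.get_obs(); d=get_image(n); cv2.imwrite('pics/'+f,cv2.cvtColor(d['color'],cv2.COLOR_RGB2BGR))
    d['obs']=o; return d
E
python3 - <<'E'
from h import *
import pickle
o=bot.get_obs();print(o)
for n in ('top','side','wrist'):
    d=snap(n,n+'0.png'); print(n,{k:v for k,v in d.items() if k not in('color','obs')}); pickle.dump(d,open(n+'0.pkl','wb'))
E
```

```text
pics
{'time_s': 0.0, 'joint_pos': array([-77.66902371,  24.93424137,   1.42924694,  90.19071418,
        -0.66295759,  64.97146873,  -4.30399072]), 'qd': array([-0.04260423, -0.01429293,  0.03172409,  0.08048737, -0.02256911,
        0.00742673,  0.12259086]), 'effort': array([-4.97721121e-04, -6.70455837e+01,  1.02548450e+00, -3.16210413e+01,
        1.56702823e-02,  1.23774481e-02, -6.36743539e-05]), 'tool_pos': array([0.19519739, 0.59320189, 0.23053872]), 'ee_rot': array([-1.79912290e+02,  8.82525152e-03,  1.61787549e+02]), 'ft_force': array([-0.15894483, -0.26076333,  0.26971792]), 'wrist_torque': array([0.00597616, 0.001017  , 0.02142187]), 'finger_force': 0.0, 'gripper_width': 0.0852996009881545}
top {'fov_y': 44.932913533033414, 'cx': 315.8441828728126, 'cy': 230.6234710473432, 'k1': -0.1807837607536653, 'position': array([ 0.3428037 , -0.00680878,  1.21444676]), 'attitude': array([-170.79465414,   -0.51419593,  -90.03953216])}
side {'fov_y': 42.84298680462133, 'cx': 330.5832327980833, 'cy': 228.34559609328062, 'k1': -0.08906377009653302, 'position': array([1.24048134, 0.09133612, 0.99952242]), 'attitude': array([-142.57719744,   -0.55978731,  101.0524679 ])}
wrist {'fov_y': 67.2830822467411, 'cx': 320.78137878783605, 'cy': 235.65458104553207, 'k1': -0.020007943326587275, 'tool_from_camera': array([[-2.65898085e-04, -9.61818381e-01, -2.73688383e-01,
         6.94998357e-02],
       [ 9.99999932e-01, -3.25935400e-04,  1.73893357e-04,
        -1.59490615e-04],
       [-2.56458560e-04, -2.73688318e-01,  9.61818402e-01,
        -1.42154484e-01],
       [ 0.00000000e+00,  0.00000000e+00,  0.00000000e+00,
         1.00000000e+00]])}
```

View pics/top0.png

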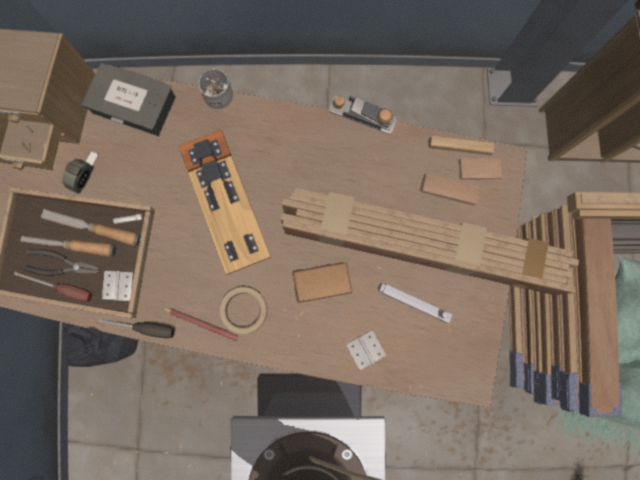

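View pics/side0.png

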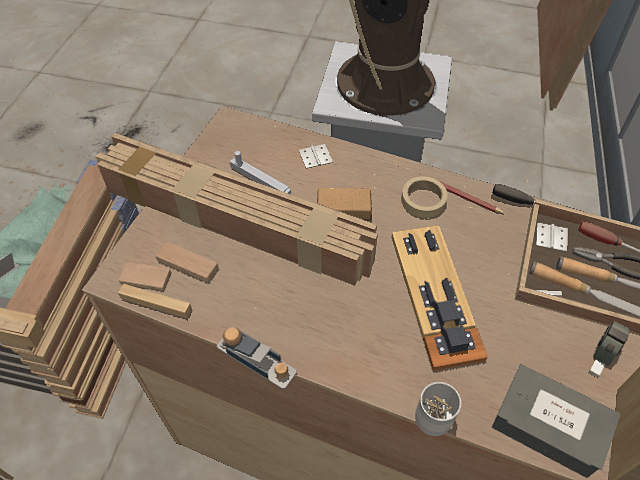

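Top view: the bolt runs from nose about (382,288) to handle/tail about (447,316). The door sample spans (180,145) to (270,265) with the keeper at its far (upper) end. I'll zoom in for the corners.

```bash
cat >> h.py <<'E'
def cam(d):
    f=240/math.tan(math.radians(d['fov_y']/2))
    if 'position' in d: M=R.from_euler('xyz',d['attitude'],degrees=True).as_matrix();p=np.array(d['position'])
    else:
        o=d['obs'];T=np.array(d['tool_from_camera']);A=R.from_euler('xyz',o['ee_rot'],degrees=True).as_matrix()
        M=A@T[:3,:3];p=o['tool_pos']+A@T[:3,3]
    return f,M,p
def p2w(d,uv,z):
    f,M,p=cam(d);s=np.array([(uv[0]-d['cx'])/f,(uv[1]-d['cy'])/f]);q=s.copy()
    for _ in range(30): q=s/(1+d['k1']*(q@q))
    r=M@np.array([q[0],q[1],1]);return p+r*(z-p[2])/r[2]
def w2p(d,P):
    f,M,p=cam(d);c=M.T@(np.array(P)-p);q=c[:2]/c[2];q=q*(1+d['k1']*(q@q));return q*f+[d['cx'],d['cy']]
E
python3 - <<'E'
from h import *
a=cv2.imread('pics/top0.png')
A=cv2.resize(a[125:280,170:280],None,fx=3.6,fy=3.6,interpolation=cv2.INTER_CUBIC)
B=cv2.resize(a[275:330,370:460],None,fx=4,fy=4,interpolation=cv2.INTER_CUBIC)
s=cv2.imread('pics/side0.png');C=cv2.resize(s[140:200,220:310],None,fx=4,fy=4,interpolation=cv2.INTER_CUBIC)
o=np.zeros((560,780,3),np.uint8);o[:A.shape[0],:A.shape[1]]=A;o[:220,400:760]=B;o[240:480,400:760]=C
cv2.imwrite('pics/crop1.png',o)
E
```

```text
(no output)
```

View pics/crop1.png

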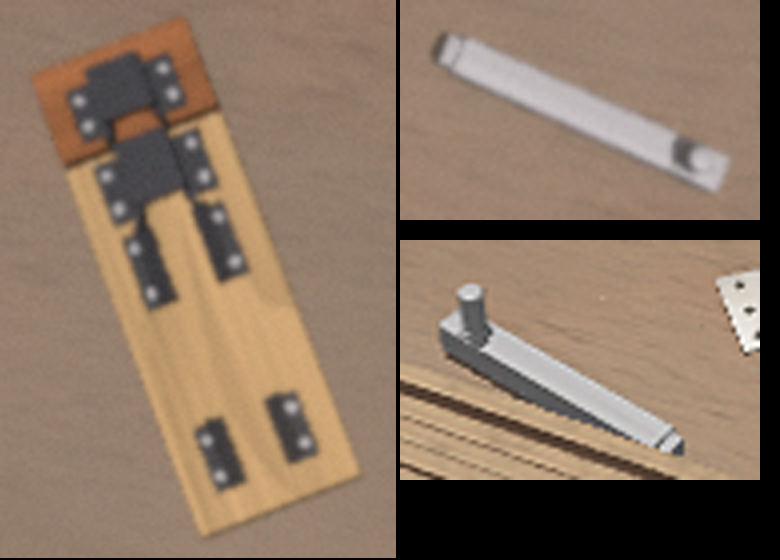

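Crop: board top corners lie at (33,77), (185,17), (360,473) and (205,537). The bolt bar spans from its nose step at (467,38)/(452,68) to its tail corners at (730,158)/(717,190), and the handle top is at (705,159).

Run:
```python
from h import *
import pickle
d=pickle.load(open('top0.pkl','rb'))
c=[p2w(d,(170+x/3.6-.4,125+y/3.6-.4),.018)[:2] for x,y in((33,77),(185,17),(360,473),(205,537))]
print(np.round(c,4)); c=np.array(c)
print([np.linalg.norm(c[i]-c[(i+1)%4]) for i in range(4)])
v=(c[0]+c[1])/2-(c[2]+c[3])/2; print('door',c.mean(0),np.degrees(np.arctan2(v[1],v[0])))
b=np.array([p2w(d,(370+(x-400)/4-.4,275+y/4-.4),.02)[:2] for x,y in((467,38),(452,68),(717,190),(730,158))])
h=p2w(d,(370+305/4-.4,275+159/4-.4),.05)[:2]
n=(b[0]+b[1])/2;t=(b[2]+b[3])/2;u=n-t;L=np.linalg.norm(u);u/=L
print('bolt L',L,'w',np.linalg.norm(b[0]-b[1]),'origin',t+u*.08,'ang',np.degrees(np.arctan2(u[1],u[0])),'handle',h,'pred',t+u*.02)
```

```text
[[0.7222 0.2791]
 [0.7592 0.188 ]
 [0.4833 0.0783]
 [0.446  0.1674]]
[np.float64(0.09838022192684205), np.float64(0.2968762405052927), np.float64(0.09654537868279173), np.float64(0.2979246963371485)]
door [0.60267289 0.17820546] 21.849623236560614
bolt L 0.15087062674344587 w 0.017408527291268832 origin [ 0.38701871 -0.22345923] ang 65.07793678653002 handle [ 0.36070518 -0.27939717] pred [ 0.3617356  -0.27787214]
```

Emit:
move_arm:
  deltas: "55 -100 0 -11;110 -200 0 -22;165 -300 0 -33;220 -385 0 -44;250 -440 0 -55;240 -500 0 -65;230 -560 0 -75;220 -620 0 -86;210 -680 0 -97;200 -740 -10 -97;192 -800 -20 -97;192 -817 -30 -97"
  jaw: 0.45

```text
time_s: 1.65
tool_pos: [0.3913, -0.1106, 0.216]
ee_rot: [179.9, -0.1, 64.8]
ft_force: [1.1, 0.4, 0.4]
gripper_width: 0.0467
finger_force: 0.0
```

Emit:
move_arm:
  deltas: "0 0 0 0;0 0 0 0;0 0 0 0;0 0 0 0"

```text
time_s: 2.15
tool_pos: [0.3918, -0.1078, 0.2159]
ee_rot: [-180.0, -0.0, 64.9]
ft_force: [1.3, -0.5, -0.1]
gripper_width: 0.0472
finger_force: 0.0
```

Emit:
move_arm:
  deltas: "-3 -58 -8 0;-5 -115 -16 0;-5 -115 -16 0;-5 -115 -16 0"

```text
time_s: 2.65
tool_pos: [0.3866, -0.2233, 0.1996]
ee_rot: [-180.0, 0.0, 64.8]
ft_force: [-0.1, 0.8, 0.3]
gripper_width: 0.0465
finger_force: 0.0
```

Run:
```python
from h import *
import pickle
d=snap('wrist','w1.png'); pickle.dump(d,open('w1.pkl','wb'));o=d['obs'];print(o['tool_pos'],o['ee_rot'])
```

```text
[ 0.38655536 -0.22326826  0.19964757] [-1.79957325e+02  1.46676820e-03  6.47941117e+01]
```

View pics/w1.png

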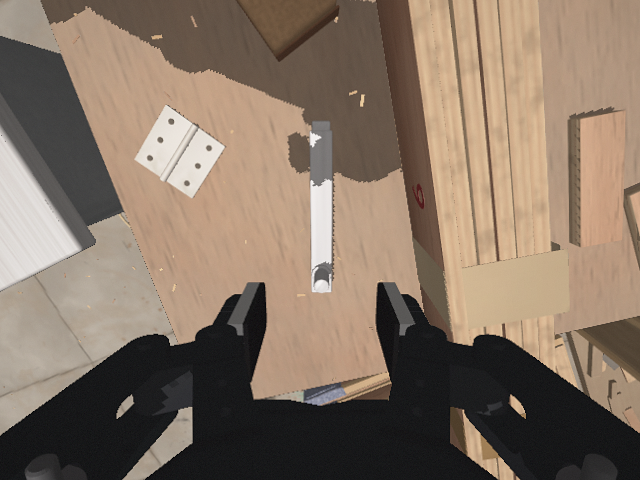

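Wrist view: bolt is upright in the image, from nose end about (321,122) to tail about (321,292), with the handle top at (321,285). The planks' left face is around x=400 to 420.

Run:
```python
from h import *
import pickle
d=pickle.load(open('w1.pkl','rb'))
n=p2w(d,(321.5,131),.02)[:2];t=p2w(d,(321.5,293),.02)[:2];u=n-t;L=np.linalg.norm(u);u/=L
w=np.linalg.norm(p2w(d,(310.5,200),.02)-p2w(d,(332,200),.02))
print(L,w,np.degrees(np.arctan2(u[1],u[0])),t+u*.08,n-u*.07,p2w(d,(321,285),.05),t+u*.02)
o=(n-u*.07+t+u*.08)/2
for P in ((*o,0.02),):print(w2p(d,P))
print(p2w(d,(425,300),0)[:2],p2w(d,(400,180),0)[:2])
g=cv2.cvtColor(d['color'],cv2.COLOR_RGB2GRAY)
for v in (150,170,200,220,240,255):print(v,g[v,304:340])
print(g[114:140,321],g[275:300,313],g[275:300,329])
```

```text
0.15130222965846638 0.019400961261753762 64.80982764563193 [ 0.38688635 -0.22359108] [ 0.38744061 -0.22241269] [ 0.36157029 -0.27627902  0.05      ] [ 0.3613489  -0.27788508]
[321.50072812 211.64852621]
[ 0.44288944 -0.35752379] [ 0.46549188 -0.23083921]
150 [ 87  89  89  88  87  92 110 122 123 121 122 124 123 123 124 120 121 120
 120 120 118 121 120 123 123 121 123 116  94  89  90  89  89  92  91  92]
170 [ 89  87 122 102  85  83 105 120 123 124 123 122 121 122 122 121 119 119
 118 116 118 119 121 123 122 119 122 116  92  89  91  91  90  89  89  89]
200 [168 168 164 163 165 166 190 232 238 238 238 236 235 233 234 233 232 232
 231 230 230 231 231 233 233 231 234 203 117  78 153 169 165 166 168 169]
220 [160 161 163 167 166 167 161 222 237 237 236 235 232 231 231 231 231 231
 230 230 229 230 231 232 232 232 231 200 118  83 157 174 170 170 171 169]
240 [165 166 167 167 167 170 136 203 235 236 236 234 232 229 229 230 230 230
 230 230 229 228 229 231 231 232 231 178 105  81 145 162 167 173 173 171]
255 [167 166 165 162 164 165 144 194 234 237 235 233 229 228 228 228 228 229
 229 229 229 229 229 231 230 232 230 173 100  84 131 169 172 163 155 159]
[ 86  88  87  89  89  89  92 109 122 122 123 124 122 121 119 121 114 115
 121 121 120 117 128 161 135 116] [244 222 211 213 218 221 212 197 194 189 185 181 230 233 232 232 237 180
 163 164 163 164 164 165 165] [214 216 215 204 205 216 218 216 189 180 187 223 221 225 227 230 234 183
 167 170 168 168 167 165 163]
```

Emit:
move_arm:
  deltas: "0 0 -60 0;0 0 -120 0;0 0 -165 0;0 0 -185 0;0 0 -194 0;0 0 -194 0;0 0 -194 0"

```text
time_s: 3.58
tool_pos: [0.3874, -0.2237, 0.0067]
ee_rot: [179.9, -0.0, 64.8]
ft_force: [0.2, -0.2, -0.5]
gripper_width: 0.0468
finger_force: 0.0
```

Emit:
move_arm:
  deltas: "0 0 0 0;0 0 0 0;0 0 0 0;0 0 0 0;0 0 0 0;0 0 0 0"
  jaw: 1

```text
time_s: 4.32
tool_pos: [0.3871, -0.2239, 0.0066]
ee_rot: [179.9, -0.0, 64.8]
ft_force: [-0.9, 1.1, 11.0]
gripper_width: 0.0183
finger_force: 58.6
```

Emit:
move_arm:
  deltas: "0 0 50 0;0 0 110 0;0 0 165 0;10 50 175 -5;30 105 175 -15;55 160 175 -25;80 215 175 -35;110 270 175 -43;140 320 170 -43;160 365 160 -43;167 382 160 -43;167 382 160 -43"

```text
time_s: 5.82
tool_pos: [0.5532, 0.1591, 0.1654]
ee_rot: [180.0, 0.1, 21.9]
ft_force: [-0.2, 0.2, -4.6]
gripper_width: 0.0178
finger_force: 61.6
```

Emit:
move_arm:
  deltas: "0 0 0 0;0 0 0 0"

```text
time_s: 6.08
tool_pos: [0.5532, 0.1566, 0.1663]
ee_rot: [-180.0, -0.0, 21.7]
ft_force: [0.9, 0.7, -4.4]
gripper_width: 0.0187
finger_force: 61.6
```

Run:
```python
from h import *
import pickle
d=snap('wrist','w2.png'); pickle.dump(d,open('w2.pkl','wb'));o=d['obs'];print(o['time_s'],o['tool_pos'],o['ee_rot'],o['ft_force'],o['gripper_width'],o['finger_force'])
```

```text
6.075 [0.55321141 0.15655369 0.16625411] [-1.79988940e+02 -9.27298090e-03  2.16511316e+01] [ 0.86881514  0.67079772 -4.35018787] 0.018656390098448963 61.55182242393494
```

View pics/w2.png

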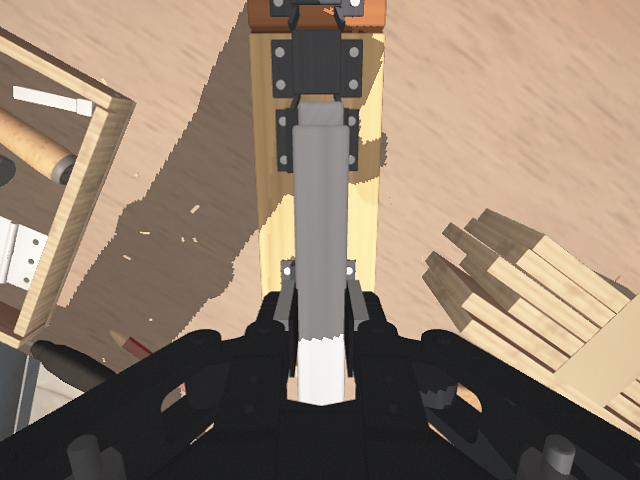

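Wrist view: bolt held straight, centred at about x=322 (nose step at row 125). Guide screws are at (280,52), (280,85), (354,52), (354,84). The brown frame joint is at row 30, and the board edges are at about x=250 and x=384 near it.

Run:
```python
from h import *
import pickle
d=pickle.load(open('w2.pkl','rb'));o=d['obs']
im=d['color'].astype(int)
for v in (60,110,180,230,250): print(v,'L',[tuple(x) for x in im[v,244:268:2,:]][:0], (im[v,240:272,0]-im[v,240:272,2]), (im[v,370:394,0]-im[v,370:394,2]))
print('col260',im[22:44,262].tolist())
T=R.from_euler('xyz',o['ee_rot'],degrees=True).as_matrix()
def tool(uv,z): return np.round((T.T@(p2w(d,uv,z)-o['tool_pos']))*1000,1)
for uv in ((280,52),(280,85),(354,52),(354,84),(282,122),(283,158),(352,121),(351,157)): print(uv,tool(uv,.022))
print('joint L/R',tool((262,33),.018),tool((375,33),.018))
for v,l,r in ((125,293,350),(270,297,348),(400,299,346)): print('bolt',tool((l,v),o['tool_pos'][2]+.0135),tool((r,v),o['tool_pos'][2]+.0135))
```

```text
60 L [] [33 32 35 34 33 33 34 33 32 39 58 67 69 69 68 68 68 67 67 66 66 64 66 67
 67 67 68 68 68 68 69 49] [67 69 67 69 71 69 71 69 70 71 75 81 91 97 54 62 61 61 60 61 62 60 63 61]
110 L [] [31 31 32 32 30 32 32 33 33 33 33 33 50 68 67 68 67 67 66 68 66 66 64 64
 63 66 66 67 69 69 68 67] [82 80 80 80 79 80 80 83 82 85 90 97 58 59 59 58 59 60 59 59 59 58 59 59]
180 L [] [33 33 33 34 33 31 34 35 34 33 34 32 32 32 32 35 58 68 68 68 67 67 67 66
 65 65 63 65 66 65 65 64] [83 93 85 85 88 84 84 87 94 70 59 60 60 57 58 59 59 58 58 58 60 57 57 60]
230 L [] [32 34 32 34 34 33 33 33 32 32 31 32 31 32 32 55 63 60 62 64 97 75 77 81
 82 86 87 88 88 89 91 91] [77 78 75 71 68 73 87 77 58 59 59 60 60 59 59 60 59 57 58 60 58 57 59 60]
250 L [] [55 62 61 59 57 59 60 58 58 57 57 59 59 57 59 60 60 60 55 77 92 77 72 77
 80 84 85 87 90 93 91 91] [78 77 75 69 69 89 78 57 58 58 59 60 59 58 57 58 59 58 59 58 57 59 59 58]
col260 [[120, 79, 53], [120, 78, 51], [114, 74, 50], [105, 69, 46], [97, 64, 42], [89, 59, 40], [88, 59, 41], [87, 58, 38], [84, 54, 36], [75, 46, 33], [69, 44, 31], [117, 91, 66], [157, 127, 92], [154, 124, 88], [155, 125, 89], [155, 126, 89], [153, 124, 87], [154, 124, 87], [155, 124, 88], [156, 127, 90], [156, 126, 90], [153, 124, 88]]
(280, 52) [126.2 -29.5 144.3]
(280, 85) [103.8 -30.2 144.3]
(354, 52) [126.1  24.1 144.3]
(354, 84) [104.4  24.6 144.3]
(282, 122) [ 77.5 -29.4 144.3]
(283, 158) [ 50.7 -29.4 144.3]
(352, 121) [ 78.2  23.7 144.3]
(351, 157) [ 51.4  23.5 144.3]
joint L/R [139.7 -42.7 148.3] [139.6  39.4 148.3]
bolt [ 71.9  -9.5 -13.5] [ 71.9  10.  -13.5]
bolt [ 18.9  -9.1 -13.5] [ 18.9  10.4 -13.5]
bolt [-40.5  -9.3 -13.5] [-40.5  10.8 -13.5]
```

Emit:
move_arm:
  deltas: "-1 3 -50 0;-1 3 -90 0;-1 3 -105 0;-1 3 -105 0;-1 3 -105 0;-1 3 -105 0"

```text
time_s: 6.88
tool_pos: [0.5535, 0.1613, 0.0622]
ee_rot: [-180.0, -0.1, 21.8]
ft_force: [0.6, -0.2, -4.2]
gripper_width: 0.0183
finger_force: 61.5
```

Run:
```python
from h import *
import pickle
d=snap('wrist','w3.png'); pickle.dump(d,open('w3.pkl','wb'));o=d['obs'];print(o['time_s'],o['tool_pos'],o['ee_rot'],o['ft_force'],o['gripper_width'],o['finger_force'])
```

```text
6.875 [0.55347517 0.16131429 0.06220345] [-1.79998415e+02 -1.30495122e-01  2.17897791e+01] [ 0.58484559 -0.19675863 -4.19481409] 0.018282379311361 61.49777412414551
```

View pics/w3.png

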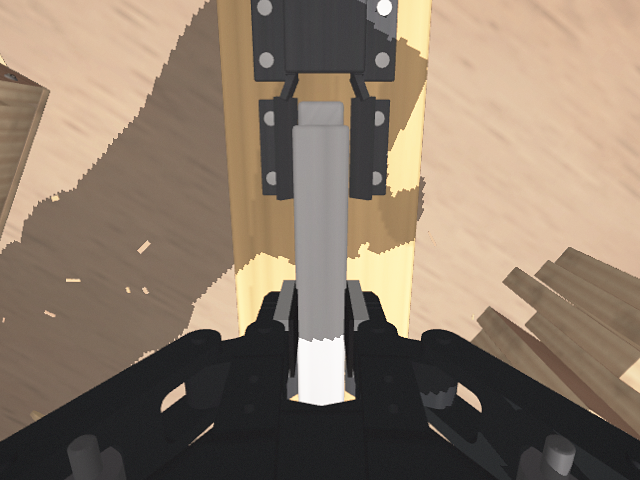

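The bolt now sits between the lips: bar centre about x=321 to 322, rail screws at (268,118)/(376,118), guide screws at (265,60)/(382,60). I'll check the residual offset with the board edges.

Run:
```python
from h import *
import pickle
d=pickle.load(open('w3.pkl','rb'));o=d['obs']
T=R.from_euler('xyz',o['ee_rot'],degrees=True).as_matrix()
def tool(uv,z): return np.round((T.T@(p2w(d,uv,z)-o['tool_pos']))*1000,1)
rb=cv2.GaussianBlur(d['color'],(3,3),0).astype(int);rb=rb[...,0]-rb[...,2]
for v in (20,50,90,120,150,210,240):
    g=np.diff(rb[v]); l=205+np.argmax(g[205:250]); r=400+np.argmin(g[400:440])
    a,b=tool((l+.5,v),.018),tool((r+.5,v),.018); print(v,l,r,a,b,'mid',(a+b)[1]/2,'w',(b-a)[1])
for l,r,v in((265,384,7),(266,382,60),(268,377,118),(271,376,178)): print((tool((l,v),.022)+tool((r,v),.022))/2)
print('guide front',tool((320,72),.046))
```

```text
20 217 430 [120.  -47.8  44.5] [120.   50.9  44.5] mid 1.5500000000000007 w 98.69999999999999
50 219 428 [107.2 -47.8  44.4] [107.2  50.9  44.4] mid 1.5500000000000007 w 98.69999999999999
90 222 425 [ 89.5 -47.6  44.4] [89.5 50.8 44.4] mid 1.5999999999999979 w 98.4
120 224 423 [ 75.6 -47.6  44.4] [75.6 50.8 44.4] mid 1.5999999999999979 w 98.4
150 225 421 [ 61.1 -48.1  44.3] [61.1 50.9 44.3] mid 1.3999999999999986 w 99.0
210 229 416 [ 30.2 -48.1  44.3] [30.2 50.5 44.3] mid 1.1999999999999993 w 98.6
240 232 415 [ 13.8 -47.7  44.2] [13.7 51.1 44.2] mid 1.6999999999999993 w 98.80000000000001
[124.1    1.65  40.5 ]
[102.1    1.55  40.4 ]
[76.3  0.8 40.4]
[47.5   1.35 40.3 ]
guide front [93.2 -0.3 16.4]
```

Emit:
move_arm:
  deltas: "0 -1 -12 0;0 -1 -24 0;0 -1 -32 0;0 -1 -36 0;0 -1 -37 0;0 -1 -37 0"

```text
time_s: 7.68
tool_pos: [0.552, 0.1599, 0.0247]
ee_rot: [-179.9, 0.0, 21.8]
ft_force: [-7.5, -0.5, 13.3]
gripper_width: 0.018
finger_force: 63.9
```

Emit:
move_arm:
  deltas: "0 0 0 0;0 0 0 0;0 0 0 0;0 0 0 0"
  jaw: 0.45

```text
time_s: 8.18
tool_pos: [0.5526, 0.1601, 0.0238]
ee_rot: [180.0, 0.0, 21.8]
ft_force: [0.7, -0.2, -0.7]
gripper_width: 0.0466
finger_force: 0.0
```

Emit:
move_arm:
  deltas: "0 0 40 0;0 0 90 0;0 0 140 0;0 0 140 0;0 0 140 0"

```text
time_s: 8.8
tool_pos: [0.5521, 0.1605, 0.1635]
ee_rot: [-180.0, 0.0, 21.8]
ft_force: [0.7, 0.4, -0.1]
gripper_width: 0.0469
finger_force: 0.0
```

Run:
```python
from h import *
import pickle
d=snap('wrist','w4.png'); pickle.dump(d,open('w4.pkl','wb'));o=d['obs'];print(o['time_s'],o['tool_pos'],o['ee_rot'],o['ft_force'])
```

```text
8.8 [0.55212574 0.16045041 0.16347711] [-1.79970179e+02  1.67324768e-02  2.18128773e+01] [ 0.69910213  0.40258726 -0.13167629]
```

View pics/w4.png

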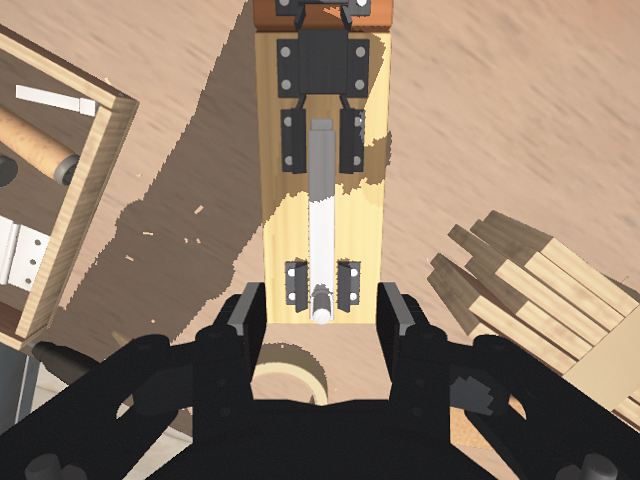

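The bolt lies flat between both rail pairs, nose end at about (321,120) short of the guide, handle top at (321,316).

Run:
```python
from h import *
import pickle
d=pickle.load(open('w4.pkl','rb'));o=d['obs']
T=R.from_euler('xyz',o['ee_rot'],degrees=True).as_matrix()
def tool(uv,z): return np.round((T.T@(p2w(d,uv,z)-o['tool_pos']))*1000,1)
print('handle',tool((321,316.5),.068),p2w(d,(321,316.5),.068))
print('step',tool((309,130),.038),tool((334,130),.038),'rear bar',tool((308,255),.038),tool((334,255),.038))
print('joint',tool((270,31),.018),'screws',[tool(p,.022) for p in((285,52),(362,52),(292,272),(352,272))])
print('nose',tool((321,119),.036))
```

```text
handle [-59.9   0.1  95.5] [0.4965256  0.13810862 0.068     ]
step [ 71.5  -8.4 125.5] [ 71.5   9.4 125.5] rear bar [-22.6 -10.  125.5] [-22.6  10.3 125.5]
joint [140.3 -36.4 145.5] screws [array([125.6, -25.7, 141.5]), array([125.6,  29.6, 141.4]), array([-43.2, -24.3, 141.5]), array([-43.2,  26.3, 141.5])]
nose [ 79.    0.2 127.5]
```

Emit:
move_arm:
  deltas: "-28 -11 -20 0;-55 -22 -40 0;-55 -22 -80 0;-55 -22 -108 0;-55 -22 -118 0;-55 -22 -118 0;-55 -22 -118 0"

```text
time_s: 9.72
tool_pos: [0.4981, 0.1381, 0.0465]
ee_rot: [180.0, -0.1, 21.8]
ft_force: [-0.0, -0.2, 0.5]
gripper_width: 0.0467
finger_force: 0.0
```

Emit:
move_arm:
  deltas: "0 0 0 0;0 0 0 0;0 0 0 0;0 0 0 0;0 0 0 0;0 0 0 0"
  jaw: 1

```text
time_s: 10.48
tool_pos: [0.4979, 0.1383, 0.0466]
ee_rot: [-180.0, -0.1, 21.8]
ft_force: [-1.7, -0.6, 6.2]
gripper_width: 0.0116
finger_force: 58.5
```

Emit:
move_arm:
  deltas: "5 2 0 0;12 5 0 0;20 8 0 0;28 11 0 0;35 14 0 0;42 17 0 0;49 19.5 0 0;55 22 0 0;55 22 0 0"

```text
time_s: 11.6
tool_pos: [0.5523, 0.1597, 0.0466]
ee_rot: [-180.0, 0.0, 21.8]
ft_force: [-3.5, -1.9, 9.4]
gripper_width: 0.0117
finger_force: 58.8
```

Emit:
move_arm:
  deltas: "6 2.5 0 0;12 5 0 0;18 7 0 0;24 9.5 0 0;28 11 0 0;31 12.5 0 0;31 12.5 0 0"

```text
time_s: 12.48
tool_pos: [0.5829, 0.1719, 0.0466]
ee_rot: [-180.0, 0.1, 21.8]
ft_force: [-6.3, -3.1, 9.7]
gripper_width: 0.0117
finger_force: 58.9
```

Travelled about 91.5 mm. I'll creep until it stops.

Emit:
move_arm:
  deltas: "1 0.4 0 0;2 0.8 0 0;3 1.2 0 0;3 1.2 0 0;4 1.6 0 0;4 1.6 0 0"

```text
time_s: 13.22
tool_pos: [0.5864, 0.1733, 0.0465]
ee_rot: [-180.0, 0.1, 21.7]
ft_force: [-7.6, -3.1, 11.3]
gripper_width: 0.0119
finger_force: 58.9
```

Emit:
move_arm:
  deltas: "1 0.4 0 0;1 0.4 0 0;2 0.8 0 0;2 0.8 0 0;2 0.8 0 0"

```text
time_s: 13.85
tool_pos: [0.5885, 0.1742, 0.0466]
ee_rot: [-180.0, 0.1, 21.7]
ft_force: [-6.8, -2.3, 10.5]
gripper_width: 0.0115
finger_force: 58.9
```

Emit:
move_arm:
  deltas: "1 0.4 0 0;1 0.4 0 0;2 0.8 0 0;2 0.8 0 0;2 0.8 0 0"

```text
time_s: 14.48
tool_pos: [0.5901, 0.1748, 0.0466]
ee_rot: [-180.0, 0.1, 21.7]
ft_force: [-8.0, -2.8, 12.0]
gripper_width: 0.0116
finger_force: 59.0
```

Emit:
move_arm:
  deltas: "1 0.4 0 0;1 0.4 0 0;2 0.8 0 0;2 0.8 0 0;3 1.2 0 0;3 1.2 0 0"

```text
time_s: 15.22
tool_pos: [0.5901, 0.1748, 0.0465]
ee_rot: [-179.9, 0.5, 21.7]
ft_force: [-19.7, -6.0, 24.6]
gripper_width: 0.0118
finger_force: 60.3
```

The force rose and motion stopped at 99 mm, so the nose is on the end wall. Next: release and lift.

Emit:
move_arm:
  deltas: "0 0 0 0;0 0 0 0;0 0 0 0;0 0 0 0"
  jaw: 0.45

```text
time_s: 15.72
tool_pos: [0.5947, 0.1772, 0.0458]
ee_rot: [180.0, -0.0, 21.8]
ft_force: [-0.6, -0.2, -0.2]
gripper_width: 0.0467
finger_force: 0.0
```

Emit:
move_arm:
  deltas: "0 0 30 0;0 0 80 0;-46 -18 130 0;-46 -18 130 0;-46 -18 130 0;-46 -18 130 0"

```text
time_s: 16.48
tool_pos: [0.5486, 0.1597, 0.1748]
ee_rot: [180.0, 0.1, 21.8]
ft_force: [0.0, 0.5, -1.3]
gripper_width: 0.0468
finger_force: 0.0
```

Run:
```python
from h import *
import pickle
d=snap('wrist','w5.png'); pickle.dump(d,open('w5.pkl','wb'));o=d['obs'];print(o['time_s'],o['tool_pos'],o['ee_rot'],o['ft_force'])
```

```text
16.475 [0.54859455 0.15966967 0.1747554 ] [1.79983222e+02 6.53664990e-02 2.18375314e+01] [ 0.0198547   0.45018966 -1.2969341 ]
```

View pics/w5.png

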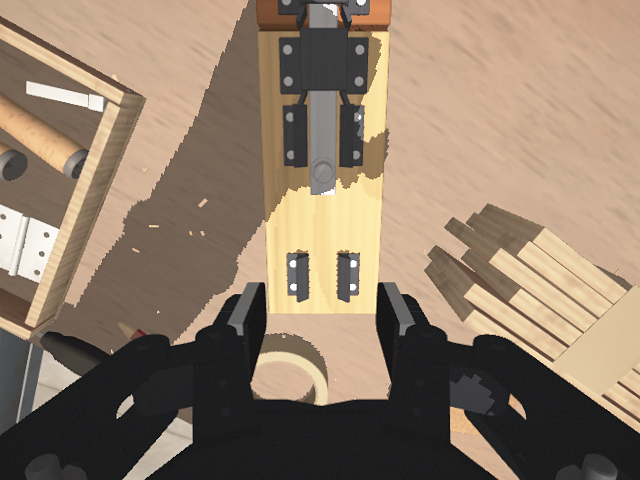

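The bolt runs through the guide into the keeper, tail at about row 194. The board spans rows 30 to 314. I'll verify the tail's sample x, which should be -36.

Run:
```python
from h import *
import pickle
d=pickle.load(open('w5.pkl','rb'));o=d['obs']
T=R.from_euler('xyz',o['ee_rot'],degrees=True).as_matrix()
def tool(uv,z): return (T.T@(p2w(d,uv,z)-o['tool_pos']))*1000
g=cv2.cvtColor(d['color'],cv2.COLOR_RGB2GRAY)
print(g[185:202,316],g[24:36,275],g[308:320,290])
j=tool((300,30.5),.018)[0];e=tool((300,314),.018)[0];t=tool((322,194.5),.038)[0]
print(j-e,'tail x',85-(j-t),-150+(t-e),'handle',85-(j-tool((322,172),.068)[0]))
```

```text
[134 134 134 135 134 133 132 133 132 117 215 221 219 220 219 219 220] [ 67  63  62  63  59  50  50  96 129 129 129 131] [221 223 221 221 226 204 191 191 190 193 191 193]
233.94606595194256 tail x -35.06138318731537 -36.1153172353728 handle -14.638094500185275
```

Tail at -35 to -36 mm: home. I'm handing in.

```bash
python3 -c "
from rig import sign_off
print(sign_off())"
```

```text
the job is handed in; nothing more can be done
None
```

The bolt was laid in the open track, released, taken again by its handle and slid home to the keeper's end wall: the push force rose as it stopped, and its tail measured -35 to -36 mm (-36 is home). The job was handed in at about 16.5 s.

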